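Start the shaker bay that holds the full rack

TASK

Three tube racks stand in the bays of the shaker; start only the bay whose rack is full of vials. Flip that bay's guard cover right up until it stays open, press the start button beneath it fully in, and leave the cover up. Leave the other two covers and buttons alone, and do not shift the racks or the other things on the bench.

Things in the scene. Friction and masses are not known exactly. Their poses are not given: they have to be found in the camera images.
- shaker: fixed white three-bay tube shaker, 250 (x) by 350 (y) mm. Origin: centre of its underside, on the bench; x points from the control strip (robot's side, x -130 to -10, top at z 60 mm) to the low rack deck (top z 30 mm), y to its left, z up. Bays at y +115 (left), 0, -115 mm (right), one rack in each. In front of each bay, at the same y, is its own start button under its own guard cover.
- bay_left (a point): centre of the left bay, on the deck (shaker frame x 70, z 30 mm)
- cover_left_lug (a point): centre of the left cover's grip lug: a bar 18 mm in diameter, 28 mm long along the shaker's y, on a 14 mm wide stem, 26 mm above the cover's plate at its front. Shut, it lies 62 mm in front of (-x) and 26 mm above the hinge axis, which runs along shaker y at x -35, z 84 mm (42 mm behind, 6 mm above the button's top). Pinched by its flat ends along y, it pivots in the fingers as the cover swings
- cover_left (a joint): angle of the left guard cover, a grey hood 70 mm long, 56 mm wide, 20 mm deep, 60 g: 0 shut, growing as its front edge swings up and back towards the racks; stop at 2.1 rad. It moves easily; let go below about 1.3 rad it falls shut, between 1.3 and 1.6 it stays by friction, beyond 1.6 it falls back against its stop and stays
- button_left_top (a point): centre of the top of the left start button, a black round button 28 mm in diameter (shaker frame x -77, z 78 mm when out), covered by the left guard cover when that is shut
- button_left (a joint): travel of the left start button, in m: 0 out, 0.007 fully in. Pressed straight down against about 3 N; it has no spring and stays in where it is pushed
- bay_middle (a point): centre of the middle bay, on the deck (shaker frame x 70, z 30 mm)
- cover_middle_lug (a point): centre of the middle cover's grip lug: a bar 18 mm in diameter, 28 mm long along the shaker's y, on a 14 mm wide stem, 26 mm above the cover's plate at its front. Shut, it lies 62 mm in front of (-x) and 26 mm above the hinge axis, which runs along shaker y at x -35, z 84 mm (42 mm behind, 6 mm above the button's top). Pinched by its flat ends along y, it pivots in the fingers as the cover swings
- cover_middle (a joint): angle of the middle guard cover, a grey hood 70 mm long, 56 mm wide, 20 mm deep, 60 g: 0 shut, growing as its front edge swings up and back towards the racks; stop at 2.1 rad. It moves easily; let go below about 1.3 rad it falls shut, between 1.3 and 1.6 it stays by friction, beyond 1.6 it falls back against its stop and stays
- button_middle_top (a point): centre of the top of the middle start button, a black round button 28 mm in diameter (shaker frame x -77, z 78 mm when out), covered by the middle guard cover when that is shut
- button_middle (a joint): travel of the middle start button, in m: 0 out, 0.007 fully in. Pressed straight down against about 3 N; it has no spring and stays in where it is pushed
- bay_right (a point): centre of the right bay, on the deck (shaker frame x 70, z 30 mm)
- cover_right_lug (a point): centre of the right cover's grip lug: a bar 18 mm in diameter, 28 mm long along the shaker's y, on a 14 mm wide stem, 26 mm above the cover's plate at its front. Shut, it lies 62 mm in front of (-x) and 26 mm above the hinge axis, which runs along shaker y at x -35, z 84 mm (42 mm behind, 6 mm above the button's top). Pinched by its flat ends along y, it pivots in the fingers as the cover swings
- cover_right (a joint): angle of the right guard cover, a grey hood 70 mm long, 56 mm wide, 20 mm deep, 60 g: 0 shut, growing as its front edge swings up and back towards the racks; stop at 2.1 rad. It moves easily; let go below about 1.3 rad it falls shut, between 1.3 and 1.6 it stays by friction, beyond 1.6 it falls back against its stop and stays
- button_right_top (a point): centre of the top of the right start button, a black round button 28 mm in diameter (shaker frame x -77, z 78 mm when out), covered by the right guard cover when that is shut
- button_right (a joint): travel of the right start button, in m: 0 out, 0.007 fully in. Pressed straight down against about 3 N; it has no spring and stays in where it is pushed
- rack_full: a blue open tube rack 90 by 90 mm, 28 mm tall, with a 3 by 3 grid of cells; origin: centre of its underside, which stands on the deck. All nine cells hold a white-capped vial (24 mm in diameter, caps to 53 mm above the rack's underside): this is the full rack. It may stand in any bay
- rack_part: a blue open tube rack 90 by 90 mm, 28 mm tall, with a 3 by 3 grid of cells; origin: centre of its underside, which stands on the deck. Three vials only, six cells empty
- rack_empty: a blue open tube rack 90 by 90 mm, 28 mm tall, with a 3 by 3 grid of cells; origin: centre of its underside, which stands on the deck. No vials
- soap: bystander: amber bottle, 60 mm in diameter, 150 mm tall; origin: centre of its underside
- beaker: bystander: glass beaker, 70 mm across, 90 mm tall; origin: centre of its underside
- spare_vial: bystander: one white-capped vial standing on the bench, 24 mm in diameter, 49 mm tall; origin: centre of its underside
There are look-alikes about, which are no part of the job. Leave any pink or yellow look-alike of the rack_full alone.

How it is judged (in metres and radians):
On the way, in this order (a step that is already met when the one before it is completed fails the run):
1. the guard cover of the bay with the full rack is up and stays up (((horizontal distance between rack_full and bay_left below 0.045 m and value of joint cover_left above 1.3 rad) or (horizontal distance between rack_full and bay_middle below 0.045 m and value of joint cover_middle above 1.3 rad) or (horizontal distance between rack_full and bay_right below 0.045 m and value of joint cover_right above 1.3 rad))), for 0.2 s.
2. the start button beneath it is pressed in, with the cover up (((horizontal distance between rack_full and bay_left below 0.045 m and value of joint cover_left above 1.3 rad and value of joint button_left above 0.005 m) or (horizontal distance between rack_full and bay_middle below 0.045 m and value of joint cover_middle above 1.3 rad and value of joint button_middle above 0.005 m) or (horizontal distance between rack_full and bay_right below 0.045 m and value of joint cover_right above 1.3 rad and value of joint button_right above 0.005 m))), for 0.2 s.
At the end, for the whole second after the job is handed in: The full rack's bay has its cover open (beyond 1.3 rad) and its button in by over 5 mm; the other covers are shut (below 0.3 rad), their buttons out (under 2 mm in), all covers at rest; racks within 20 mm, bottle, beaker and spare vial within 30 mm of where they stood (((horizontal distance between rack_full and bay_left below 0.045 m and value of joint cover_left above 1.3 rad and value of joint button_left above 0.005 m and value of joint each of cover_middle, cover_right below 0.3 rad and value of joint each of button_middle, button_right below 0.002 m) or (horizontal distance between rack_full and bay_middle below 0.045 m and value of joint cover_middle above 1.3 rad and value of joint button_middle above 0.005 m and value of joint each of cover_left, cover_right below 0.3 rad and value of joint each of button_left, button_right below 0.002 m) or (horizontal distance between rack_full and bay_right below 0.045 m and value of joint cover_right above 1.3 rad and value of joint button_right above 0.005 m and value of joint each of cover_left, cover_middle below 0.3 rad and value of joint each of button_left, button_middle below 0.002 m)) and distance of each of rack_full, rack_part, rack_empty from where it was at the start of the episode below 0.02 m and distance of each of soap, beaker, spare_vial from where it was at the start of the episode below 0.03 m and velocity of joint cover_left between -0.1 and 0.1 rad/s and velocity of joint cover_middle between -0.1 and 0.1 rad/s and velocity of joint cover_right between -0.1 and 0.1 rad/s); the robot touches nothing.
It fails at once if the cover of another bay is lifted (beyond 0.35 rad) or its button pressed (more than 2 mm) ((horizontal distance between rack_full and bay_left below 0.045 m and (value of joint any of cover_middle, cover_right above 0.35 rad or value of joint any of button_middle, button_right above 0.002 m)) or (horizontal distance between rack_full and bay_middle below 0.045 m and (value of joint any of cover_left, cover_right above 0.35 rad or value of joint any of button_left, button_right above 0.002 m)) or (horizontal distance between rack_full and bay_right below 0.045 m and (value of joint any of cover_left, cover_middle above 0.35 rad or value of joint any of button_left, button_middle above 0.002 m))).
It fails at once if a rack is shifted by more than 20 mm (distance of any of rack_full, rack_part, rack_empty from where it was at the start of the episode above 0.02 m).
It fails at once if the bottle, beaker or spare vial is shifted by more than 30 mm or tipped over (distance of any of soap, beaker, spare_vial from where it was at the start of the episode above 0.03 m or angle between any of soap, beaker, spare_vial's own z axis and vertical above 0.6 rad).
It also fails if it takes over 43 s, if anything falls off the work surface, if the arm or the gripper's body presses on something with over 40 N, if the wrist force passes 120 N, or if a joint passes its speed limit or range.

ROBOT

A 6-joint arm with a two-finger parallel gripper is mounted at the origin on the work surface. World frame = base frame: x ahead of the robot, y to its left, z up, the work surface at z = 0. Lengths are in m, angles in degrees, forces in N, time in s.
With the tool pointing down it reaches from about 0.4 to 0.825 m from the base axis. Payload 7 kg.
Tool frame: the origin (TCP) lies midway between the tips of the shut fingers; the grasp point (between the pads) lies r.grasp_offset behind it (r.grasp_offset is the distance from the TCP to the grasp point, in m); z points along the fingers, y is the direction in which the jaws open and shut (so a half turn about z gives the same grasp; the last joint's range is limited). The gripper opens to 88 mm and grips with 3 to 60 N. Pads are 19 mm wide; open, the fingers measure 130 mm over their backs; the gripper's body (78 mm by 193 mm) begins 47 mm behind the grasp point.
Start: joints at [92.481, 20.546, 0.682, 0, -70.136, -16.507], TCP at [0.164, 0.655, 0.227] pointing down, gripper open.
Joint ranges: [-176.03, 176.03], [-82.01, 121.73], [-58.28, 71.71], [-173.87, 95.51], [-174.79, -0.11], [-173.66, 173.66]. Speed limits (degrees/s): [136.94, 136.94, 172.46, 180, 180, 180].

INTERFACE

Orientations are given as [roll, pitch, yaw] about the fixed x, y, z axes, in that order (R = Rz(yaw) Ry(pitch) Rx(roll)).
In Python, from plant import status, imaging, r gives the robot as it stands.
- The arm moves only by the tool apply_moves, never from a script. Its argument "moves" is a list of rows, each a list of 6 numbers: the shift along the tool's x, y, z in units of 200 mm (1.0 is 200 mm), then the turn, a rotation vector about the tool's x, y, z in units of 90 degrees (1.0 is 90 degrees). In form: [[tx, ty, tz, rx, ry, rz], ...]. A call has 1 to 12 rows; each row is the pose to reach, as a shift and turn from the pose measured when the call began, along the tool's axes at that moment; what a row does not reach only later rows make up. A row lasts 1/8 s, in which the tool goes at most 62.5 mm and 10.7 degrees, less where a joint would pass 70% of its speed; a pose out of reach is approached as far as the arm can. A call with a number of a shift or a turn outside -1 to 1 is refused whole. A call with a gripper value outside its range is refused whole. "hand" is the closure, from -1 (fully open) to 1 (shut), set as the call begins (left out, the last holds). The fingers move at their own pace and stop on an object; "grip_force" is the grip in N (left out, the last holds). Time passes only in rows, so rows that repeat a pose let the fingers close. It gives the time, the measured TCP pose, the force and the opening at its end, in the units of the state.
- status.get_state(): the state, without advancing time (a new reading comes with each control period).
- imaging.capture(name): name is "scene" or "top"; returns (picture, depth): 420x560x3 uint8, blue, green, red; 420x560 float32, m along the optical axis (not along the pixel's ray), 0 where there is no reading.
- imaging.camera_info(name): a dict with "fx", "fy", "cx", "cy" (pixels), "k1" (the pictures are not rectified: a ray, as slopes to the right and down, at radius r is drawn at 1 + k1 r^2 times it, then the intrinsics apply), "T" (4x4, takes a point from camera to world coordinates). Camera axes: x right, y up, looking along -z (the intrinsics and any distortion apply to the point x, -y, -z); pixel columns grow to the right and rows downward; lengths in m; the calibration is good to about 2 mm. A picture is of the moment at which its call begins. camera_info takes no time and is no camera call.
- r.close_job(): hands the job in, once; it reports no verdict.
The state is a dict: "time_s": time; "joints": joint angles; "qd": joint speeds; "joint_torque": joint torques, N m; "tcp_pos": TCP position; "eef_rot": TCP orientation; "contact_force": force on the tool from outside, world axes, zero at the start; "moment": the same for the moment, N m; "gripper_width": finger opening in m.
Only numpy, scipy, OpenCV 4.12 (cv2) and the standard library are available. Lean on these libraries where they do the work, as an engineer would, in place of code of your own. Each camera call takes 0.05 s, during which the arm holds its last target.

## Working session

There is one attempt and no reset: what is moved stays moved. The work goes in short steps, Python scripts to look and compute and a tool call to move; the robot and the scene stay as the last step left them, time stands still between calls to the robot, and variables do not carry over. Pictures are saved under pics/ and viewed, and the job is handed in when it is done.

Besides the shell and the picture viewer there is one more tool, called after "Request:" by a JSON object that holds its "method" and its "body". apply_moves: Moves the arm, as the interface text tells. Its arguments: {"type":"object","properties":{"moves":{"type":"array","items":{"type":"array","items":{"type":"number"}}},"hand":{"type":"number"},"grip_force":{"type":"number"}},"required":["moves"]}

```bash
mkdir -p pics; ls; python3 - <<'E'
from plant import status, imaging, r
import cv2, pickle
d={}
for n in("scene","top"):
    p,z=imaging.capture(n); i=imaging.camera_info(n); d[n]=(p,z,i)
    cv2.imwrite(f"pics/{n}0.png",p); print(n,i)
pickle.dump(d,open("cap0.pkl","wb"))
print(status.get_state(), r.grasp_offset)
E
```

```text
pics
scene {'fx': 470.2575437233941, 'fy': 470.2575437233941, 'cx': 283.070307760248, 'cy': 203.18189415949615, 'k1': -0.14908695286394308, 'T': array([[ 0.26573494, -0.8233519 ,  0.50147442,  1.18405006],
       [ 0.96403242,  0.22417632, -0.14278117, -0.14678341],
       [ 0.00514046,  0.52137955,  0.85330941,  1.00657321],
       [ 0.        ,  0.        ,  0.        ,  1.        ]])}
top {'fx': 463.4129130866014, 'fy': 463.4129130866014, 'cx': 277.69840488660117, 'cy': 214.93057001115966, 'k1': -0.14660379249022001, 'T': array([[ 9.12874211e-03,  9.90083945e-01, -1.40180057e-01,
         4.61067244e-01],
       [-9.99955799e-01,  8.72301582e-03, -3.50849267e-03,
         8.70419395e-04],
       [-2.25090940e-03,  1.40205889e-01,  9.90119812e-01,
         1.35067050e+00],
       [ 0.00000000e+00,  0.00000000e+00,  0.00000000e+00,
         1.00000000e+00]])}
{'time_s': 0.1, 'joints': array([ 9.24827248e+01,  2.05879683e+01,  6.39551608e-01, -1.71574973e-02,
       -7.01369697e+01, -1.65063841e+01]), 'qd': array([-0.01308841, -0.02689665,  0.07119974,  0.15727923, -0.02829086,
        0.07493765]), 'joint_torque': array([-1.14636037e-03, -5.84160197e+01,  2.93752617e+01,  7.01575130e+00,
        1.01533189e-02, -4.96433904e-05]), 'tcp_pos': array([0.16349753, 0.6544475 , 0.22571503]), 'eef_rot': array([ 1.79913549e+02, -8.79703520e-03, -1.40294943e+01]), 'contact_force': array([0.238512  , 0.88601288, 0.09456898]), 'moment': array([0.03689664, 0.01893527, 0.02809096]), 'gripper_width': 0.08786429410847665} 0.0188
```

View pics/scene0.png

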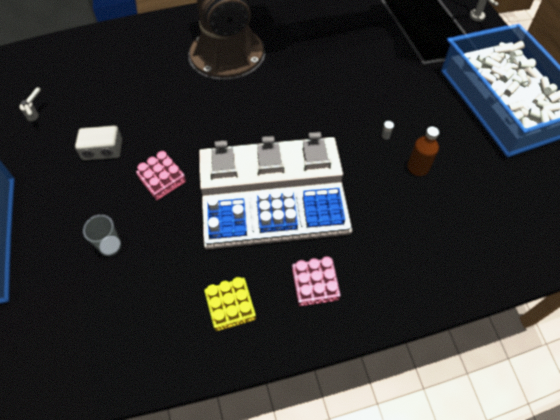

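View pics/top0.png

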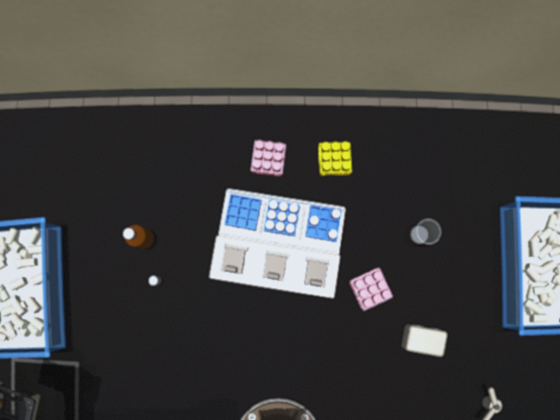

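The top view shows three blue racks: (243,212) empty, (281,217) full and (323,223) with three vials. The pink and yellow look-alikes are at (268,158), (371,289) and (335,158). The middle rack fits. I'll confirm it in a crop and fit the shaker pose.

```bash
cat > h.py <<'E'
import numpy as np,cv2,pickle
def ray(i,u,v):
    K=np.array([[i['fx'],0,i['cx']],[0,i['fy'],i['cy']],[0,0,1]])
    p=cv2.undistortPoints(np.array([[[u,v]]],float),K,np.array([i['k1'],0,0,0,0.]))[0,0]
    return np.array([p[0],-p[1],-1])
def at_z(i,u,v,z):
    T=i['T'];d=T[:3,:3]@ray(i,u,v);o=T[:3,3];return o+d*(z-o[2])/d[2]
def proj(i,P):
    T=i['T'];c=(np.asarray(P)-T[:3,3])@T[:3,:3];x,y=c[0]/-c[2],-c[1]/-c[2]
    f=1+i['k1']*(x*x+y*y);return i['cx']+i['fx']*x*f,i['cy']+i['fy']*y*f
def cloud(i,z):
    v,u=np.mgrid[:z.shape[0],:z.shape[1]]
    K=np.array([[i['fx'],0,i['cx']],[0,i['fy'],i['cy']],[0,0,1]])
    p=cv2.undistortPoints(np.stack([u.ravel(),v.ravel()],-1)[:,None].astype(float),K,np.array([i['k1'],0,0,0,0.]))[:,0]
    c=np.c_[p[:,0],-p[:,1],-np.ones(len(p))]*z.reshape(-1,1)
    return (c@i['T'][:3,:3].T+i['T'][:3,3]).reshape(*z.shape,3)
E
python3 - <<'E'
from h import *
d=pickle.load(open('cap0.pkl','rb'))
p=d['top'][0];cv2.imwrite('pics/topc.png',cv2.resize(p[180:305,200:355],None,fx=5,fy=4.8,interpolation=cv2.INTER_CUBIC))
p=d['scene'][0];cv2.imwrite('pics/scc.png',cv2.resize(p[125:250,190:360],None,fx=4.7,fy=4.7,interpolation=cv2.INTER_CUBIC))
i=d['top'][2];X=cloud(i,d['top'][1])
for u,v in[(225,262),(280,290),(262,245),(273,262),(280,217),(318,260)]: print(u,v,X[v,u])
# strip top: z~0.06 in region, white
m=np.zeros(p.shape[:2],bool);m[180:305,200:355]=1
s=m&(abs(X[...,2]-.06)<.006)
lab=cv2.connectedComponentsWithStats(s.astype(np.uint8));k=1+np.argmax(lab[2][1:,4]);s=lab[1]==k
P=X[s][:,:2].astype(np.float32);print(len(P),cv2.minAreaRect(P),np.median(X[s][:,2]))
s2=m&(X[...,2]>.015);P2=X[s2][:,:2].astype(np.float32);print(cv2.minAreaRect(P2))
E
```

```text
225 262 [0.50929711 0.14813377 0.08379408]
280 290 [ 0.43330392 -0.00299755 -0.00231031]
262 245 [0.55871526 0.04847291 0.05972917]
273 262 [0.5107329  0.01698655 0.08362728]
280 217 [ 0.63475457 -0.00104404  0.08353605]
318 260 [ 0.51710915 -0.10571317  0.084654  ]
3591 ((0.5006579160690308, 0.013896167278289795), (0.3511647880077362, 0.12086623162031174), 81.31961822509766) 0.05937540382533668
((0.565245509147644, -0.02519945800304413), (0.40978842973709106, 0.26050326228141785), 81.3537368774414)
```

View pics/topc.png

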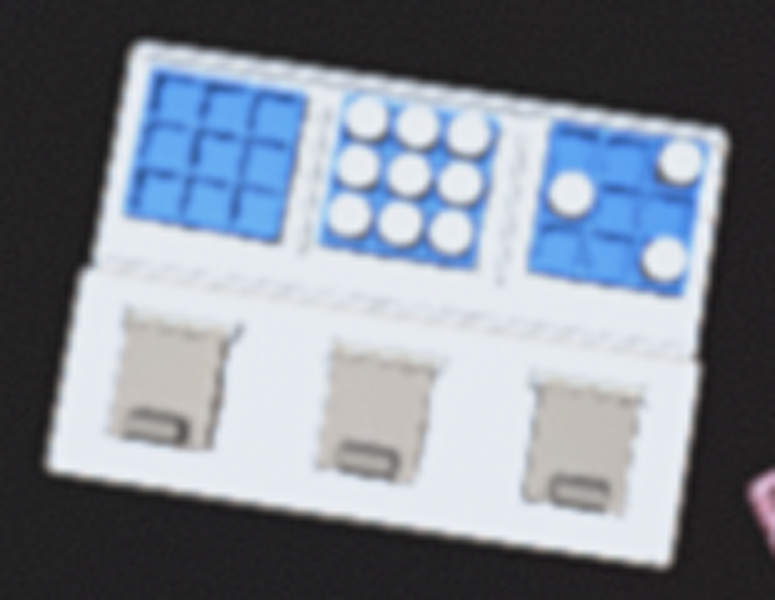

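View pics/scc.png

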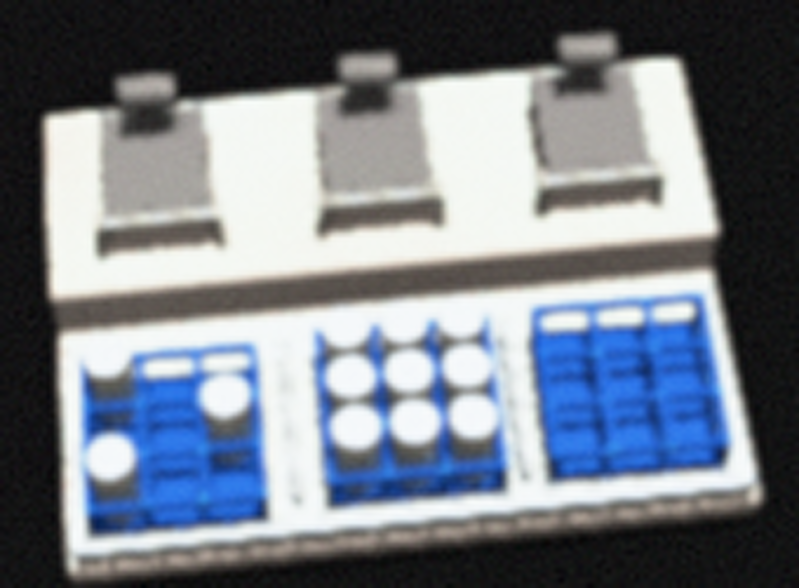

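The crop confirms it: the middle rack, top (281,217), has nine white caps. The left rack (243,212) is empty and the right one (323,223) has three vials, so it's the **middle bay**. Next I'll check the shaker pose against the lug pixels and work out the approach.

```bash
cat >> h.py <<'E'
from scipy.spatial.transform import Rotation as Ro
YAW=np.radians(-8.66); C=np.array([.5007,.0139]); 
def W(x,y,z):  # shaker mm -> world
    c,s=np.cos(YAW),np.sin(YAW);x=(x+70)/1e3;y=y/1e3
    return np.array([C[0]+c*x-s*y,C[1]+s*x+c*y,z/1e3])
def delta(st,P,yaw=np.degrees(YAW)):
    R=Ro.from_euler('xyz',st['eef_rot'],degrees=True);Rt=Ro.from_euler('xyz',[180,0,yaw],degrees=True)
    return np.r_[R.inv().apply(P-st['tcp_pos'])/.2,(R.inv()*Rt).as_rotvec(degrees=True)/90].round(3)
E
python3 - <<'E'
from h import *
from plant import status
d=pickle.load(open('cap0.pkl','rb'))
for n,off,(fx,fy),f in(('top',(200,180),(5,4.8),'topo'),('scene',(190,125),(4.7,4.7),'sco')):
    p,_,i=d[n]
    q=cv2.imread('pics/topc.png' if n=='top' else 'pics/scc.png')
    for y in(115,0,-115):
        for P,c in((W(-97,y-14,119),(0,0,255)),(W(-97,y+14,119),(0,0,255)),(W(-35,y-28,84),(0,200,0)),(W(-35,y+28,84),(0,200,0))):
            u,v=proj(i,P);cv2.circle(q,(int((u+.5-off[0])*fx),int((v+.5-off[1])*fy)),4,c,-1)
    for P in(W(-130,175,60),W(-130,-175,60),W(-10,175,60),W(-10,-175,60)):
            u,v=proj(i,P);cv2.circle(q,(int((u+.5-off[0])*fx),int((v+.5-off[1])*fy)),4,(255,0,255),-1)
    cv2.imwrite(f'pics/{f}.png',q)
st=status.get_state()
print(W(-97,0,110),delta(st,W(-97,0,200)),delta(st,np.array([.35,.45,.23])))
E
```

```text
[0.47400782 0.01796541 0.11      ] [ 2.278e+00  2.711e+00  1.330e-01  1.000e-03 -0.000e+00 -6.000e-02] [ 1.153e+00  7.660e-01 -2.000e-02  1.000e-03 -0.000e+00 -6.000e-02]
```

View pics/topo.png

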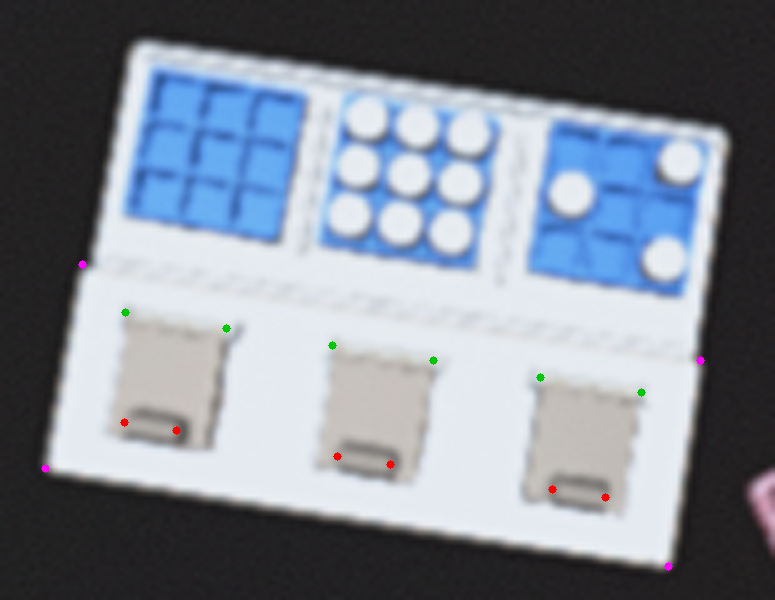

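View pics/sco.png

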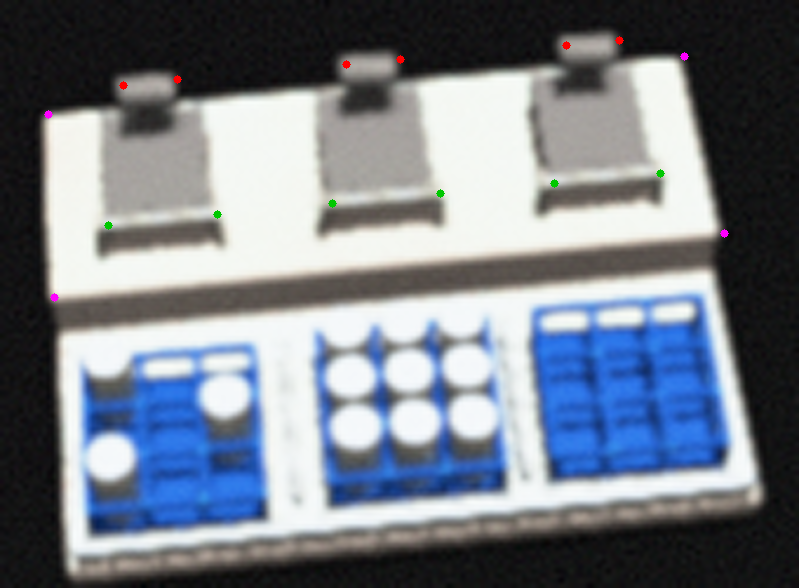

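The projected points land on the corners, hinges and lugs to within a few mm. Now the approach.

Request:
{"method": "apply_moves", "body": {"moves": [[0.28,0.2,0,0,0,-0.02],[0.55,0.42,0,0,0,-0.04],[0.8,0.7,0,0,0,-0.06],[1,0.95,0,0,0,-0.06],[1,0.95,0,0,0,-0.06]], "hand": -1}}

```text
time_s: 0.72
tcp_pos: [0.3123, 0.4187, 0.2261]
eef_rot: [179.9, 0.0, -8.7]
contact_force: [-1.4, 0.2, 0.5]
gripper_width: 0.0876
```

```bash
python3 - <<'E'
from h import *
from plant import status
st=status.get_state();print(st['time_s'],st['tcp_pos'],st['eef_rot'],delta(st,W(-97,0,200)))
E
```

```text
0.725 [0.31226242 0.41874096 0.2260815 ] [ 1.79900598e+02  1.38313553e-02 -8.73058633e+00] [ 1.104e+00  1.858e+00  1.330e-01  1.000e-03  0.000e+00 -1.000e-03]
```

Request:
{"method": "apply_moves", "body": {"moves": [[0.25,0.2,0,0,0,0],[0.45,0.45,0,0,0,0],[0.6,0.75,0,0,0,0],[0.7,1,0,0,0,0],[0.7,1,0,0,0,0]]}}

```text
time_s: 1.35
tcp_pos: [0.4206, 0.1967, 0.2264]
eef_rot: [179.9, 0.0, -9.0]
contact_force: [0.6, 0.2, -0.5]
gripper_width: 0.0876
```

Request:
{"method": "apply_moves", "body": {"moves": [[0.12,0.25,0,0,0,0],[0.24,0.5,0.05,0,0,0],[0.36,0.75,0.1,0,0,0],[0.4,0.86,0.13,0,0,0],[0.4,0.86,0.13,0,0,0],[0.4,0.86,0.13,0,0,0]]}}

```text
time_s: 2.1
tcp_pos: [0.4731, 0.0151, 0.2007]
eef_rot: [179.9, 0.0, -8.9]
contact_force: [0.3, 0.1, -0.5]
gripper_width: 0.0878
```

```bash
python3 - <<'E'
from h import *
from plant import status,imaging
for n in('scene','top'):
    p,z=imaging.capture(n);cv2.imwrite(f'pics/{n}1.png',cv2.resize(p[110:260,180:370] if n=='scene' else p[180:330,180:370],None,fx=4,fy=4,interpolation=cv2.INTER_CUBIC))
st=status.get_state();print(st['time_s'],st['joints'],st['tcp_pos'],st['eef_rot'],delta(st,W(-97,0,96)))
E
```

```text
2.2 [ 25.83894565   2.40403773 -26.08649622   0.08161253 -61.55922558
  55.23693169] [0.47305456 0.01544873 0.20092659] [ 1.79912687e+02 -4.03458768e-07 -8.88522352e+00] [ 0.003 -0.014  0.525  0.001  0.    -0.003]
```

View pics/scene1.png

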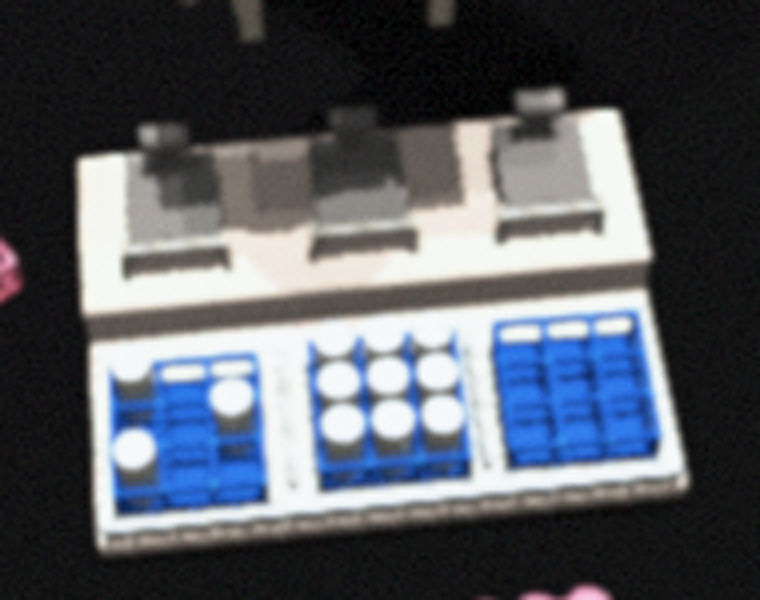

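View pics/top1.png

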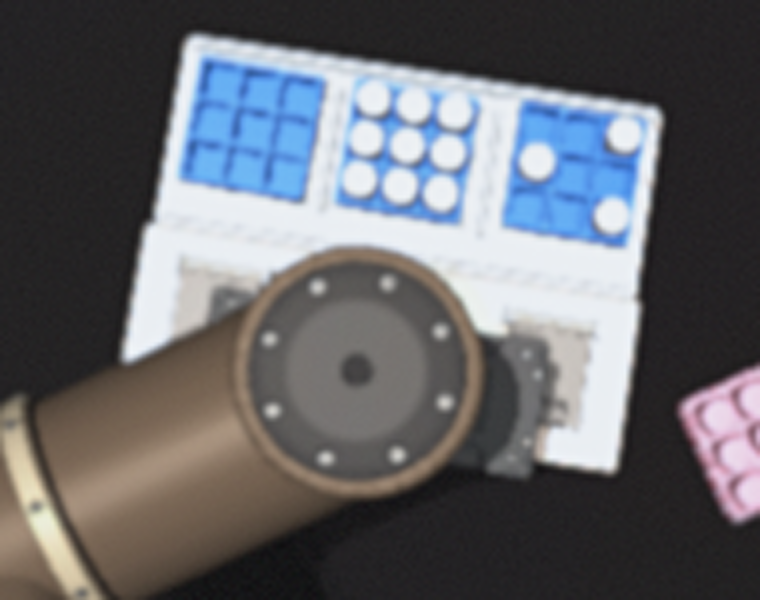

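The fingers straddle the middle lug, at scene crop (350,120). Descending to TCP z of about 96 mm.

Request:
{"method": "apply_moves", "body": {"moves": [[0.003,-0.014,0.15,0,0,0],[0.003,-0.014,0.3,0,0,0],[0.003,-0.014,0.42,0,0,0],[0.003,-0.014,0.5,0,0,0],[0.003,-0.014,0.525,0,0,0],[0.003,-0.014,0.525,0,0,0]]}}

```text
time_s: 2.95
tcp_pos: [0.4742, 0.0185, 0.0962]
eef_rot: [179.9, -0.0, -8.8]
contact_force: [0.3, 0.1, 0.3]
gripper_width: 0.0875
```

Request:
{"method": "apply_moves", "body": {"moves": [[0,0,0,0,0,0],[0,0,0,0,0,0],[0,0,0,0,0,0],[0,0,0,0,0,0],[0,0,0,0,0,0],[0,0,0,0,0,0]], "hand": 1, "grip_force": 8}}

```text
time_s: 3.7
tcp_pos: [0.4742, 0.0185, 0.0962]
eef_rot: [179.9, -0.0, -8.8]
contact_force: [0.2, -0.3, -0.2]
gripper_width: 0.0332
```

```bash
python3 - <<'E'
from h import *
from plant import status,imaging
p,z=imaging.capture('scene');cv2.imwrite('pics/scene2.png',cv2.resize(p[70:220,180:370],None,fx=4,fy=4,interpolation=cv2.INTER_CUBIC))
st=status.get_state();print(st['time_s'],st['tcp_pos'],st['eef_rot'],st['gripper_width'],st['contact_force'],delta(st,W(-97,0,96)))
off=14
for th in range(0,121,10):
    a=np.radians(157.25-th);print(th,delta(st,st['tcp_pos']+W(-35+67.23*np.cos(a),0,67.23*np.sin(a))-W(-97,0,26)))
E
```

```text
3.75 [0.47408259 0.01832236 0.0961469 ] [ 1.79880549e+02  1.13382478e-02 -8.81723661e+00] 0.029386121027823228 [  0.13433203 -12.39238767   0.67704538] [-0.     0.002  0.001  0.001  0.    -0.002]
0 [ 0.    -0.     0.     0.001  0.    -0.002]
10 [ 0.027  0.    -0.052  0.001  0.    -0.002]
20 [ 0.063  0.    -0.098  0.001  0.    -0.002]
30 [ 0.107 -0.    -0.138  0.001  0.    -0.002]
40 [ 0.156 -0.    -0.169  0.001  0.    -0.002]
50 [ 0.21  -0.    -0.191  0.001  0.    -0.002]
60 [ 0.268 -0.    -0.204  0.001  0.    -0.002]
70 [ 0.326 -0.    -0.206  0.001  0.    -0.002]
80 [ 0.384 -0.001 -0.198  0.001  0.    -0.002]
90 [ 0.44  -0.001 -0.18   0.001  0.    -0.002]
100 [ 0.492 -0.001 -0.153  0.001  0.    -0.002]
110 [ 0.538 -0.001 -0.117  0.001  0.    -0.002]
120 [ 0.578 -0.001 -0.074  0.001  0.    -0.002]
```

View pics/scene2.png

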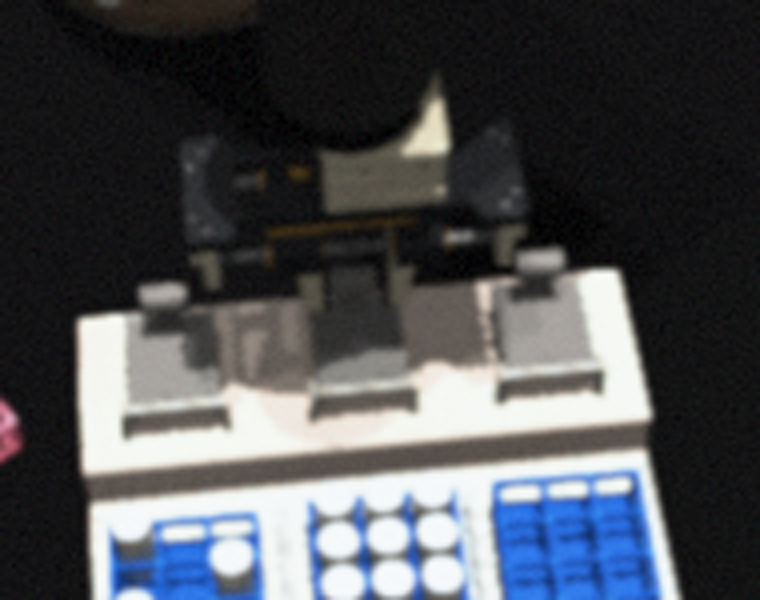

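The middle cover's lug is between the fingers at (355,285). Letting the grip settle.

Request:
{"method": "apply_moves", "body": {"moves": [[0,0,0,0,0,0],[0,0,0,0,0,0],[0,0,0,0,0,0]]}}

```text
time_s: 4.12
tcp_pos: [0.4739, 0.0175, 0.0962]
eef_rot: [179.8, 0.0, -8.8]
contact_force: [1.3, -5.3, -0.8]
gripper_width: 0.0276
```

Gripped at 27.6 mm. Swinging it up along the arc to about 60°.

Request:
{"method": "apply_moves", "body": {"moves": [[0.012,0.002,-0.027,0,0,0],[0.027,0.003,-0.052,0,0,0],[0.044,0.003,-0.076,0,0,0],[0.063,0.003,-0.098,0,0,0],[0.084,0.003,-0.119,0,0,0],[0.107,0.003,-0.138,0,0,0],[0.131,0.003,-0.155,0,0,0],[0.156,0.003,-0.169,0,0,0],[0.183,0.003,-0.181,0,0,0],[0.21,0.003,-0.191,0,0,0],[0.239,0.003,-0.199,0,0,0],[0.268,0.003,-0.204,0,0,0]]}}

```text
time_s: 5.62
tcp_pos: [0.5275, 0.009, 0.1372]
eef_rot: [179.8, -0.0, -8.8]
contact_force: [-0.0, 5.2, -0.6]
gripper_width: 0.0279
```

```bash
python3 - <<'E'
from h import *
from plant import status,imaging
p,z=imaging.capture('scene');cv2.imwrite('pics/scene3.png',cv2.resize(p[70:220,180:370],None,fx=4,fy=4,interpolation=cv2.INTER_CUBIC))
st=status.get_state();print(st['time_s'],st['tcp_pos'],st['eef_rot'],st['gripper_width'],st['contact_force'])
for th in range(60,121,5):
    a=np.radians(157.25-th);print(th,delta(st,W(-35+67.23*np.cos(a),0,70+67.23*np.sin(a))))
E
```

```text
5.675 [0.52815169 0.008893   0.13730215] [ 1.79814641e+02 -1.90344528e-02 -8.78862725e+00] 0.02810025032943079 [1.42106804 4.80782112 1.58611494]
60 [-0.007 -0.004  0.003  0.002 -0.    -0.001]
65 [ 0.022 -0.004  0.001  0.002 -0.    -0.001]
70 [ 0.052 -0.004  0.001  0.002 -0.    -0.001]
75 [ 0.081 -0.004  0.003  0.002 -0.    -0.001]
80 [ 0.11  -0.004  0.009  0.002 -0.    -0.001]
85 [ 0.138 -0.004  0.016  0.002 -0.    -0.001]
90 [ 0.166 -0.005  0.027  0.002 -0.    -0.001]
95 [ 0.192 -0.005  0.039  0.002 -0.    -0.001]
100 [ 0.217 -0.005  0.054  0.002 -0.    -0.001]
105 [ 0.241 -0.005  0.071  0.002 -0.    -0.001]
110 [ 0.264 -0.005  0.09   0.002 -0.    -0.001]
115 [ 0.284 -0.005  0.111  0.002 -0.    -0.001]
120 [ 0.303 -0.005  0.133  0.002 -0.    -0.001]
```

View pics/scene3.png

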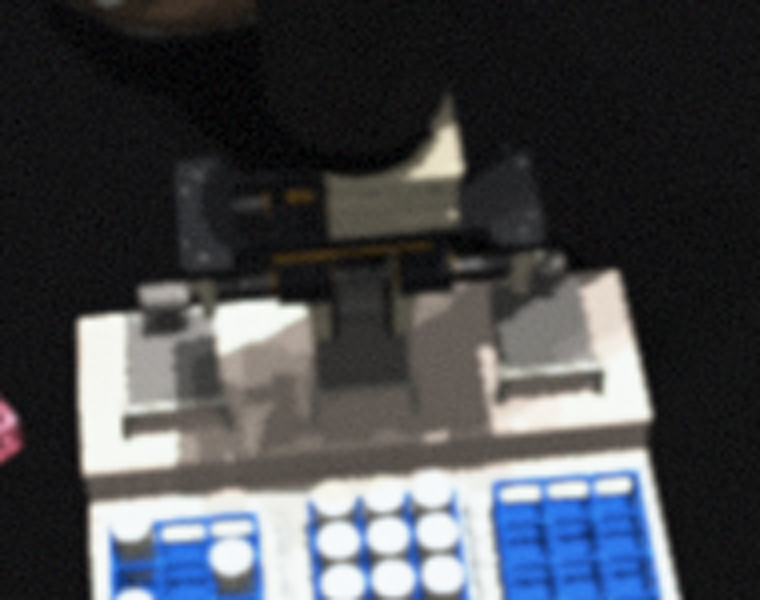

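The cover follows the fingers: its plate at (360,350) is steep and the lug is still pinched. Forces are small. Continuing to about 108°.

Request:
{"method": "apply_moves", "body": {"moves": [[0.022,-0.002,0.001,0,0,0],[0.052,-0.002,0.001,0,0,0],[0.081,-0.003,0.003,0,0,0],[0.11,-0.003,0.009,0,0,0],[0.138,-0.003,0.016,0,0,0],[0.166,-0.003,0.027,0,0,0],[0.192,-0.003,0.039,0,0,0],[0.217,-0.003,0.054,0,0,0],[0.241,-0.003,0.071,0,0,0],[0.255,-0.003,0.082,0,0,0],[0.255,-0.003,0.082,0,0,0],[0.255,-0.003,0.082,0,0,0]]}}

```text
time_s: 7.18
tcp_pos: [0.5786, 0.0015, 0.1208]
eef_rot: [179.8, -0.0, -8.8]
contact_force: [1.5, -4.4, 0.9]
gripper_width: 0.0275
```

```bash
python3 - <<'E'
from h import *
from plant import status,imaging
p,z=imaging.capture('scene');cv2.imwrite('pics/scene4.png',cv2.resize(p[70:220,180:370],None,fx=4,fy=4,interpolation=cv2.INTER_CUBIC))
st=status.get_state();print(st['time_s'],st['tcp_pos'],st['gripper_width'],st['contact_force'])
E
```

```text
7.225 [0.57858546 0.0014967  0.12088661] 0.028027358942033898 [ 1.99030022 -5.11846744  0.76991588]
```

View pics/scene4.png

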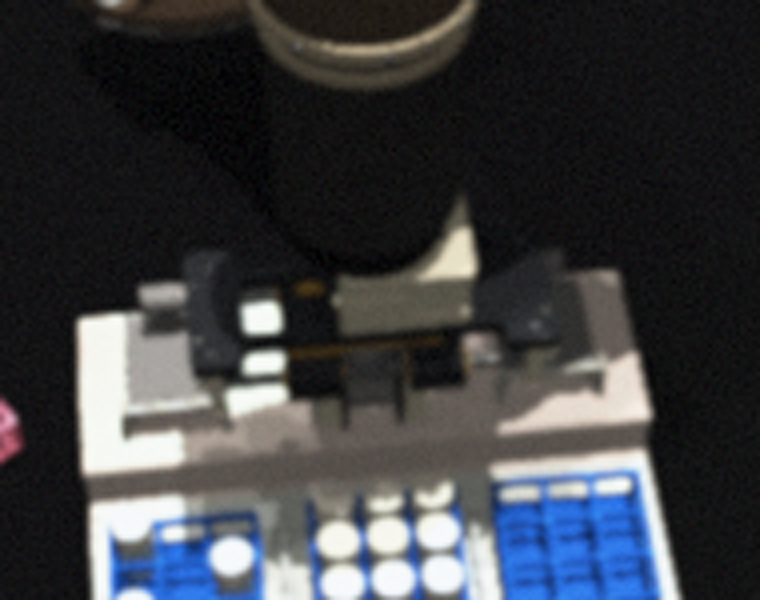

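The lug sits between the fingers at (372,380), with the cover past vertical. Opening, then straight up.

Request:
{"method": "apply_moves", "body": {"moves": [[0,0,0,0,0,0],[0,0,0,0,0,0],[0,0,0,0,0,0],[0,0,0,0,0,0],[0,0,0,0,0,0],[0,0,0,0,0,0],[0,0,0,0,0,0]], "hand": -1}}

```text
time_s: 8.1
tcp_pos: [0.5786, 0.0015, 0.1209]
eef_rot: [179.8, -0.0, -8.8]
contact_force: [0.8, 0.2, -0.1]
gripper_width: 0.0868
```

Request:
{"method": "apply_moves", "body": {"moves": [[0,0,-0.15,0,0,0],[0,0,-0.35,0,0,0],[0,0,-0.6,0,0,0],[0,0,-0.75,0,0,0],[0,0,-0.75,0,0,0]]}}

```text
time_s: 8.72
tcp_pos: [0.5799, 0.0022, 0.2739]
eef_rot: [179.9, -0.3, -8.8]
contact_force: [-0.5, -0.9, -0.6]
gripper_width: 0.0876
```

```bash
python3 - <<'E'
from h import *
from plant import status
st=status.get_state();print(st['time_s'],st['tcp_pos'],st['gripper_width'],st['contact_force'],delta(st,W(-82,0,230)),delta(st,W(-82,0,84)))
E
```

```text
8.725 [0.57987078 0.00217639 0.27390403] 0.08764961029826353 [-0.52717157 -0.90033385 -0.60155056] [-0.461  0.002  0.217  0.001 -0.003 -0.001] [-0.465  0.001  0.947  0.001 -0.003 -0.001]
```

Backing off toward the robot and closing the fingers, then checking the cover.

Request:
{"method": "apply_moves", "body": {"moves": [[-0.2,0,0,0,0,0],[-0.4,0,0,0,0,0],[-0.6,0.002,0,0,0,0],[-0.7,0.002,0,0,0,0],[-0.7,0.002,0,0,0,0],[-0.7,0.002,0,0,0,0]], "hand": 1, "grip_force": 20}}

```text
time_s: 9.48
tcp_pos: [0.4421, 0.0233, 0.2731]
eef_rot: [179.9, -0.3, -8.8]
contact_force: [0.2, -0.0, 0.2]
gripper_width: 0.0332
```

```bash
python3 - <<'E'
from h import *
from plant import status,imaging
p,z=imaging.capture('scene');i=imaging.camera_info('scene')
q=cv2.resize(p[100:250,180:370],None,fx=4,fy=4,interpolation=cv2.INTER_CUBIC)
u,v=proj(i,W(-77,0,78));print('btn px',(u+.5-180)*4,(v+.5-100)*4)
cv2.imwrite('pics/scene5.png',q)
X=cloud(i,z)
c,s=np.cos(YAW),np.sin(YAW);d=(X[...,:2]-C);sx=(d[...,0]*c+d[...,1]*s)*1e3-70;sy=(-d[...,0]*s+d[...,1]*c)*1e3
m=(abs(sy)<26)&(sx>-60)&(sx<40)&(X[...,2]>.095)&(X[...,2]<.19)
print('cover pts',m.sum())
for zz in range(95,185,10):
    k=m&(abs(X[...,2]*1e3-zz-5)<5); print(zz,k.sum(),np.percentile(sx[k],[5,50,95]).round() if k.sum() else '')
st=status.get_state();print(st['time_s'],st['tcp_pos'],st['gripper_width'],st['contact_force'],delta(st,W(-83,0,90)))
E
```

```text
btn px 362.0954646657924 220.00739125756877
cover pts 307
95 9 [-27. -24. -22.]
105 8 [-34. -18. -16.]
115 24 [-13.  24.  27.]
125 103 [-5. 20. 28.]
135 76 [-6.  0. 10.]
145 87 [-10.  -5.   1.]
155 0 
165 0 
175 0 
9.525 [0.44217398 0.02326012 0.27290401] 0.029137263843722738 [-0.6878534   0.01419414  0.39975152] [ 0.227  0.     0.916  0.001 -0.003 -0.001]
```

View pics/scene5.png

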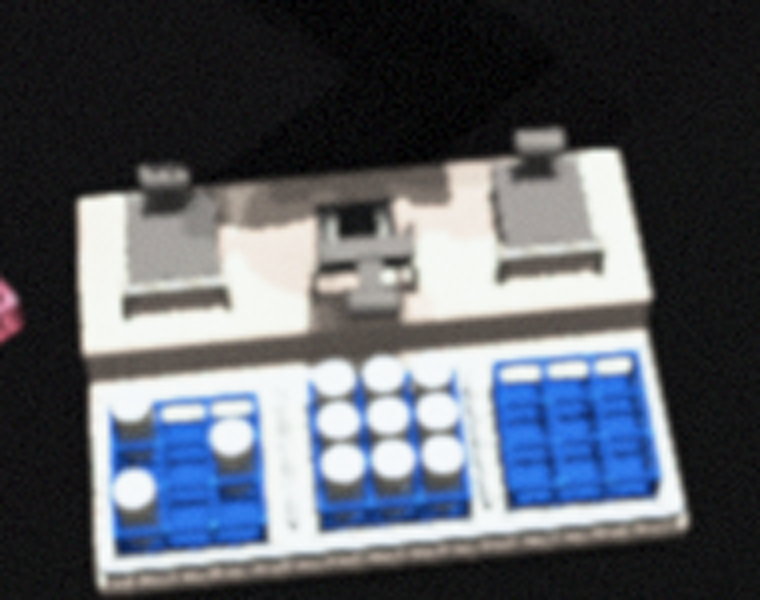

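The cover stands open against its stop: the lug is at about x 20, z 122 mm in the shaker frame, which matches 2.1 rad. The black button shows at (362,220). The other covers are shut. Descending with closed fingers, just forward of the button centre (shaker x −81).

Request:
{"method": "apply_moves", "body": {"moves": [[0.12,0,0,0,0,0],[0.23,0,0.1,0,0,0],[0.235,0,0.35,0,0,0],[0.235,0,0.6,0,0,0],[0.235,0,0.8,0,0,0],[0.235,0,0.9,0,0,0],[0.235,0,0.92,0,0,0],[0.235,0,0.92,0,0,0]]}}

```text
time_s: 10.52
tcp_pos: [0.4901, 0.0156, 0.0892]
eef_rot: [179.9, -0.3, -8.8]
contact_force: [-0.1, -0.2, -0.4]
gripper_width: 0.0005
```

```bash
python3 - <<'E'
from h import *
from plant import status
st=status.get_state();print(st['time_s'],st['tcp_pos'],st['eef_rot'],st['gripper_width'],st['contact_force'],delta(st,W(-80,0,71)))
E
```

```text
10.525 [0.49014433 0.01556025 0.08920622] [179.87604917  -0.28096621  -8.8000337 ] 0.0004625624224995324 [-0.13975678 -0.2136186  -0.40375864] [ 0.003  0.     0.091  0.001 -0.003 -0.002]
```

Request:
{"method": "apply_moves", "body": {"moves": [[0.003,0,0.03,0,0,0],[0.003,0,0.05,0,0,0],[0.003,0,0.065,0,0,0],[0.003,0,0.078,0,0,0],[0.003,0,0.088,0,0,0],[0.003,0,0.092,0,0,0],[0.003,0,0.092,0,0,0]]}}

```text
time_s: 11.4
tcp_pos: [0.491, 0.0155, 0.0712]
eef_rot: [179.9, -0.3, -8.8]
contact_force: [-2.0, 0.1, 7.1]
gripper_width: 0.0002
```

The force is up to 7 N. I'll push a little further to be sure it bottoms out.

Request:
{"method": "apply_moves", "body": {"moves": [[0,0,0.006,0,0,0],[0,0,0.01,0,0,0],[0,0,0.01,0,0,0],[0,0,0.01,0,0,0]]}}

```text
time_s: 11.9
tcp_pos: [0.4912, 0.0155, 0.071]
eef_rot: [179.9, -0.4, -8.7]
contact_force: [-8.1, 2.1, 23.5]
gripper_width: 0.0003
```

Hard stop: 23.5 N with no further travel, TCP z at 71.0 mm, which is the fully-in height. Retracting.

Request:
{"method": "apply_moves", "body": {"moves": [[-0.01,0,-0.05,0,0,0],[-0.02,0,-0.2,0,0,0],[-0.05,0,-0.4,0,0,0],[-0.1,0,-0.65,0,0,0],[-0.2,0,-0.9,0,0,0],[-0.2,0,-1,0,0,0],[-0.2,0,-1,0,0,0]]}}

```text
time_s: 12.78
tcp_pos: [0.4509, 0.0225, 0.2726]
eef_rot: [-180.0, -0.5, -8.7]
contact_force: [0.1, -0.1, 0.5]
gripper_width: 0.0004
```

```bash
python3 - <<'E'
from h import *
from plant import status,imaging
p,z=imaging.capture('scene');i=imaging.camera_info('scene')
cv2.imwrite('pics/scene6.png',p)
cv2.imwrite('pics/scene6c.png',cv2.resize(p[100:250,180:370],None,fx=4,fy=4,interpolation=cv2.INTER_CUBIC))
X=cloud(i,z);z0=pickle.load(open('cap0.pkl','rb'))['scene'][1];X0=cloud(i,z0)
u,v=map(int,np.round(proj(i,W(-77,0,71))));print(u,v,X[v-2:v+3,u-1:u+2,2].round(4))
st=status.get_state();print(st['time_s'],st['tcp_pos'],st['contact_force'])
E
```

```text
270 156 [[0.0713 0.0703 0.0662]
 [0.0707 0.0715 0.0707]
 [0.0686 0.0711 0.0686]
 [0.0674 0.0719 0.0731]
 [0.0723 0.0691 0.0704]]
12.825 [0.4503515  0.02234013 0.27108964] [-0.26314595 -0.18651539 -0.64285689]
```

View pics/scene6.png

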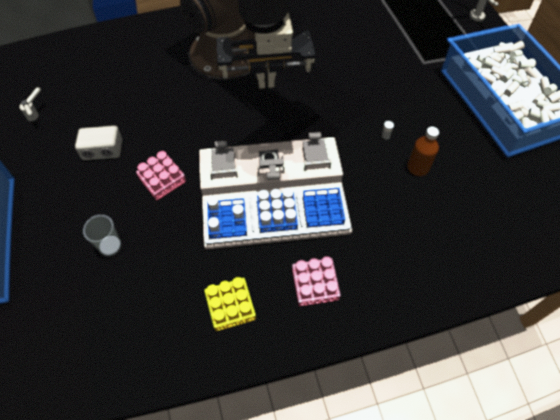

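View pics/scene6c.png

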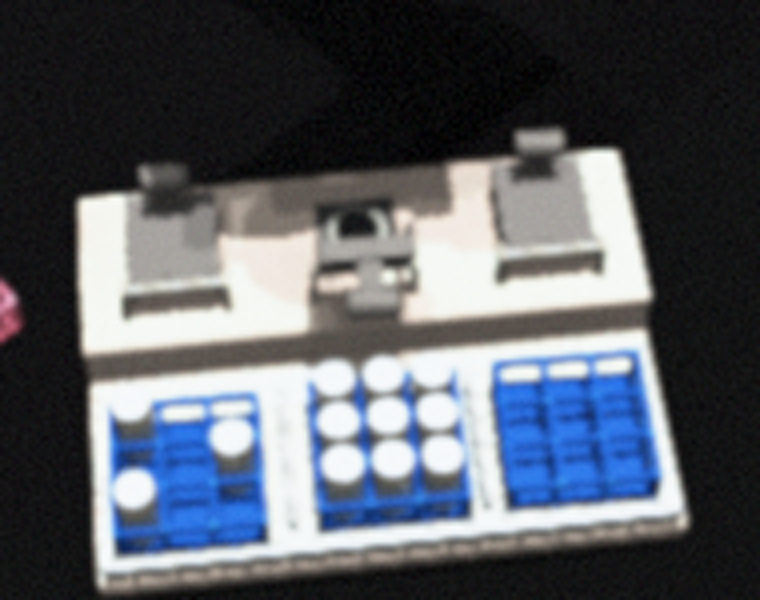

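The button, at crop (362,222), is sunk to z of about 70.6 mm, so fully in. The middle cover is up with its lug at (375,295), the outer covers are shut, and the racks and bystanders haven't moved. The gripper is clear of everything, so I'm handing in.

```bash
python3 -c "
from plant import r
print(r.close_job())"
```

```text
the job is handed in; nothing more can be done
None
```

I started the middle bay, the one whose blue rack holds nine white-capped vials, and handed the job in at about 13 s of the 43 s allowed. I gripped its cover lug, swung the cover to about 108° and let it fall back against its stop. Then I pressed the button beneath with closed fingers until it stopped moving, with 23.5 N on the tool.

The last checks agreed with each other:
- **Button:** depth readings put its top at about 71 mm, the fully-in height.
- **Middle cover:** it stays open, with the lug measured close to where it should be at 2.1 rad.
- **Everything else:** the outer covers looked shut and the racks, bottle, beaker and spare vial looked unmoved. I judged these by eye and did not measure them.
- **Gripper:** clear of everything, with contact force near zero.

No check failed or disagreed. `r.close_job()` gives no verdict, so I can't confirm the score.

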